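Crimp-die changeover with a mixed-up die rack

ROBOT

A 7-joint arm with a two-finger parallel gripper is mounted at the origin on a cart in front of the work surface, level with it; the furniture and walls round the work are solid. World frame = base frame: x ahead of the robot, y to its left, z up, the work surface at z = 0. Lengths are in m, angles in rad, forces in N, time in s.
With the tool pointing down it reaches from about 0.35 to 0.9 m from the base axis. Payload 19.9 kg.
Tool frame: the origin (TCP) lies at the very end of the fingers, on their centre line; the grasp point (between the pads) lies 19 mm behind it; z points along the fingers, y is the line along which they close (so a half turn about z gives the same grasp; the last joint's range is limited). The gripper opens to 94 mm and grips with 3 to 60 N. Pads are 16 mm wide; open, the fingers measure 119 mm over their backs; the gripper's body (75 mm by 177 mm) begins 78 mm behind the grasp point.
Start: joints at [1.137, 0.417, -0.01, 1.614, 0.005, 1.111, -0.053], TCP at [0.239, -0.577, 0.205] pointing down, gripper open.
Joint ranges: [-2.81, 2.81], [-0.39, 2.02], [-1.27, 1.25], [0.06, 2.57], [-1.19, 4.33], [0.19, 2], [-2.82, 2.82]. Speed limits (rad/s): [1.89, 1.89, 2.39, 2.39, 3.01, 3.01, 3.01].

INTERFACE

Orientations are given as [roll, pitch, yaw] about the fixed x, y, z axes, in that order (R = Rz(yaw) Ry(pitch) Rx(roll)).
In Python, from station import monitor, capture, ticket, finder gives the robot as it stands.
- The arm moves only by the tool jog_arm, never from a script. Its argument "plan" is a list of rows, each a list of 7 numbers: the turn, a rotation vector about the world's x, y, z in degrees, then the shift along the world's x, y, z in cm, then the finger opening in cm, from 0 to 9.4. In form: [[wx, wy, wz, dx, dy, dz, gripper], ...]. A call has 1 to 10 rows; each row shifts and turns the commanded pose from where the row before left it; what a row does not reach is not made up. A row lasts 1/12 s, in which the tool goes at most 41.7 mm and 7.16 degrees, less where a joint would pass 70% of its speed; a pose out of reach is approached as far as the arm can. A call is refused whole if a number of a shift passes 4.17 or a number of a turn 7.16, either way. A call with a gripper value outside its range is refused whole. The fingers move at their own pace and stop on an object; "newtons" is the grip in N (left out, the last holds). Time passes only in rows, so rows that do not move let the fingers close. It gives the time, the measured TCP pose, the force, the opening and the grip force at its end, in the units of the state.
- monitor.state(): the state, without advancing time (a new reading comes with each control period).
- capture(name): name is "scene" or "side" or "wrist"; returns a dict with "color" (420x560x3 uint8, red, green, blue), "fx", "fy", "cx", "cy" (pixels), "world_to_cam" (4x4, takes a point from world to camera coordinates); the wrist camera has in their place "tool_from_camera" (4x4, takes a point from camera to tool coordinates, whose origin is the TCP and whose axes are the flange's). Camera axes: x right, y down, z forward; pixel columns grow to the right and rows downward; lengths in m; the calibration is good to about 2 mm. A picture is of the moment at which its call begins: read the wrist's pose just before it. There is no depth.
- ticket.hand_in(): hands the job in; it is judged then, once.
Trained networks look in the newest picture that a camera, given by its name, has taken for a name from the list of things; names that differ only in an ending like _2 or _b are one class to them, and where a whole thing is asked for, a point or a joint stands for the part that bears it (a point fixed in the world has none). Each returns a list of dicts, best first, with "conf" (0 to 1); they miss things now and then, are a little off and sometimes report something else, mostly with a low value. They report only what shows in the picture. A call takes as long as a camera call.
- finder.spot_in(query, camera): "xyz" ([x, y, z] in m, in world coordinates, good to about 4 mm: the middle of the surface that is visible of it).
- finder.spot_point(query, camera): "xyz" ([x, y, z] in m, in world coordinates, good to about 4 mm: a listed point, or the origin of a listed thing).
The state is a dict: "clock": time; "qpos": joint angles; "qd": joint speeds; "joint_torque": joint torques, N m; "ee_pos": TCP position; "orientation": TCP orientation; "wrist_force": force on the tool from outside, world axes, zero at the start; "wrist_torque": the same for the moment, N m; "width": finger opening in m; "grip_force": force on a finger pad.
Only numpy, scipy, OpenCV 4.12 (cv2) and the standard library are available. Lean on these libraries where they do the work, as an engineer would, in place of code of your own. Each camera call takes 0.05 s, during which the arm holds its last target. There are 200 camera calls.

TASK

The red job is finished and the blue one is next: take the red die plate out of the press's steel loading shoe and load the blue die plate there instead. The plates in the rack have been put back in the wrong slots, so also leave the red, yellow and green plates each in the slot of its own colour, with the blue slot left empty (until then it is the free spot for shifting things round). Every plate must stand upright and fully down in its slot; keep the plates upright while you move them, and do not knock over the oil bottle.

Things in the scene. Friction and masses are not known exactly. Their poses are not given: they have to be found in the camera images.
- die_red: Loose crimp-die plate, about 0.35 kg: steel, 80 x 16 x 70 mm (x, y, z), standing on edge; on its top edge a red plastic grip 52 long (x), 18 thick (y), z = 70 to 96 mm. Origin: centre of the plate's underside; z up, x along it, y through its thickness. Either way round is the same. Take it by the grip from above, across the 18 mm.
- die_yellow: Loose crimp-die plate, about 0.35 kg: steel, 80 x 16 x 70 mm (x, y, z), standing on edge; on its top edge a yellow plastic grip 52 long (x), 18 thick (y), z = 70 to 96 mm. Origin: centre of the plate's underside; z up, x along it, y through its thickness. Either way round is the same. Take it by the grip from above, across the 18 mm.
- die_green: Loose crimp-die plate, about 0.35 kg: steel, 80 x 16 x 70 mm (x, y, z), standing on edge; on its top edge a green plastic grip 52 long (x), 18 thick (y), z = 70 to 96 mm. Origin: centre of the plate's underside; z up, x along it, y through its thickness. Either way round is the same. Take it by the grip from above, across the 18 mm.
- die_blue: Loose crimp-die plate, about 0.35 kg: steel, 80 x 16 x 70 mm (x, y, z), standing on edge; on its top edge a blue plastic grip 52 long (x), 18 thick (y), z = 70 to 96 mm. Origin: centre of the plate's underside; z up, x along it, y through its thickness. Either way round is the same. Take it by the grip from above, across the 18 mm.
- slot_red: Fixed grey slot block with red ends, one of four on an aluminium rack, 62 mm apart, colours in any order. 110 x 45 x 40 mm, open-topped slot 86 mm long (x) by 21 mm wide (y) centred on it; top 7 mm of the mouth flares 7 mm outward all round. Origin: centre of underside, z up; slot floor at z = 6 mm, rim at 40 mm. Home of the red plate.
- slot_yellow: Fixed grey slot block with yellow ends, one of four on an aluminium rack, 62 mm apart, colours in any order. 110 x 45 x 40 mm, open-topped slot 86 mm long (x) by 21 mm wide (y) centred on it; top 7 mm of the mouth flares 7 mm outward all round. Origin: centre of underside, z up; slot floor at z = 6 mm, rim at 40 mm. Home of the yellow plate.
- slot_green: Fixed grey slot block with green ends, one of four on an aluminium rack, 62 mm apart, colours in any order. 110 x 45 x 40 mm, open-topped slot 86 mm long (x) by 21 mm wide (y) centred on it; top 7 mm of the mouth flares 7 mm outward all round. Origin: centre of underside, z up; slot floor at z = 6 mm, rim at 40 mm. Home of the green plate.
- slot_blue: Fixed grey slot block with blue ends, one of four on an aluminium rack, 62 mm apart, colours in any order. 110 x 45 x 40 mm, open-topped slot 86 mm long (x) by 21 mm wide (y) centred on it; top 7 mm of the mouth flares 7 mm outward all round. Origin: centre of underside, z up; slot floor at z = 6 mm, rim at 40 mm. Empty at the start and at the end.
- shoe: Fixed loading shoe of the press, apart from the rack: bare steel slot block on a dark foot 170 x 96 x 10 mm that lies below its origin. 110 x 45 x 40 mm, open-topped slot 86 mm long (x) by 21 mm wide (y) centred on it; top 7 mm of the mouth flares 7 mm outward all round. Origin: centre of underside, z up; slot floor at z = 6 mm, rim at 40 mm. Holds the red plate at the start.
- oil_bottle: Loose cream oil bottle with a red cap, 38 mm in diameter, 105 mm high, standing on the bench beyond the plywood board (30 mm high) that carries rack and shoe. Origin: centre of its underside, z up.

How it is judged:
At the end, for the whole second after the job is handed in: Blue plate in the steel shoe; red, yellow and green plates in the slot blocks of their own colours: each within 8 mm of its block's centre (horizontally), 2 to 10 mm above its origin, upright within 0.1 rad, along the slot within 0.15 rad (either way round), released and at rest (horizontal distance between die_red and slot_red below 0.008 m and z of die_red in the frame of slot_red between 0.002 and 0.01 m and angle between each of die_red, die_yellow, die_green, die_blue's own z axis and vertical below 0.1 rad and angle between the x axis of die_red and the x axis of slot_red, either way round below 0.15 rad and linear speed of each of die_red, die_yellow, die_green, die_blue below 0.02 m/s and angular speed of each of die_red, die_yellow, die_green, die_blue below 0.2 rad/s and horizontal distance between die_yellow and slot_yellow below 0.008 m and z of die_yellow in the frame of slot_yellow between 0.002 and 0.01 m and angle between the x axis of die_yellow and the x axis of slot_yellow, either way round below 0.15 rad and horizontal distance between die_green and slot_green below 0.008 m and z of die_green in the frame of slot_green between 0.002 and 0.01 m and angle between the x axis of die_green and the x axis of slot_green, either way round below 0.15 rad and horizontal distance between die_blue and shoe below 0.008 m and z of die_blue in the frame of shoe between 0.002 and 0.01 m and angle between the x axis of die_blue and the x axis of shoe, either way round below 0.15 rad); the robot touches nothing.
It fails at once if a die plate is tipped more than 0.7 rad from upright (angle between any of die_red, die_yellow, die_green, die_blue's own z axis and vertical above 0.7 rad).
It fails at once if the oil bottle is knocked over (tilted more than 0.5 rad) (angle between oil_bottle's own z axis and vertical above 0.5 rad).
It also fails if it takes over 144 s, if anything falls off the work surface, if the arm or the gripper's body presses on something with over 40 N, if the wrist force passes 120 N, or if a joint passes its speed limit or range.

## Working session

There is one attempt and no reset: what is moved stays moved. The work goes in short steps, Python scripts to look and compute and a tool call to move; the robot and the scene stay as the last step left them, time stands still between calls to the robot, and variables do not carry over. Pictures are saved under pics/ and viewed, at most 14 in all, crops included, and the job is handed in when it is done.

Besides the shell and the picture viewer there is one more tool, called after "Call:" as name(argument=value, ...), one argument or row to a line, values as JSON. jog_arm: Moves the arm, as the interface text tells. Its arguments: {"type":"object","properties":{"plan":{"type":"array"},"newtons":{"type":"number"}},"required":["plan"]}

```bash
mkdir -p pics; python3 - <<'E'
from station import monitor, capture, ticket, finder
import cv2
s=monitor.state(); print({k:s[k] for k in('clock','ee_pos','orientation','width')})
for c in("scene","side"):
    im=capture(c); cv2.imwrite(f"pics/{c}0.png",im["color"][:,:,::-1])
    for n in["die_red","die_yellow","die_green","die_blue","slot_red","slot_yellow","slot_green","slot_blue","shoe","oil_bottle"]:
        r=finder.spot_point(n,c); print(c,n,[([round(float(v),3) for v in d["xyz"]],round(float(d["conf"]),2)) for d in r[:2]])
E
```

```text
{'clock': 0.0, 'ee_pos': array([ 0.23908648, -0.57704345,  0.20482281]), 'orientation': array([-3.14033952e+00,  9.33189110e-05,  3.92841094e-01]), 'width': 0.09381602191968579}
scene die_red [([0.502, -0.281, 0.048], 0.86), ([0.541, 0.061, 0.041], 0.19)]
scene die_yellow [([0.552, -0.004, 0.044], 0.81), ([0.539, 0.062, 0.044], 0.21)]
scene die_green [([0.525, 0.122, 0.044], 0.86)]
scene die_blue [([0.54, 0.062, 0.045], 0.95)]
scene slot_red [([0.54, 0.059, 0.043], 0.75)]
scene slot_yellow [([0.53, 0.12, 0.042], 0.7)]
scene slot_green [([0.548, -0.0, 0.037], 0.98)]
scene slot_blue [([0.517, 0.184, 0.039], 0.67)]
scene shoe [([0.496, -0.283, 0.041], 0.87), ([0.527, 0.118, 0.042], 0.48)]
scene oil_bottle [([0.745, -0.116, -0.002], 0.89)]
side die_red [([0.497, -0.279, 0.045], 0.86)]
side die_yellow []
side die_green [([0.528, 0.123, 0.048], 0.85)]
side die_blue []
side slot_red []
side slot_yellow [([0.522, 0.121, 0.037], 0.6)]
side slot_green []
side slot_blue [([0.515, 0.184, 0.046], 0.67)]
side shoe [([0.5, -0.28, 0.039], 0.86), ([0.747, -0.116, -0.003], 0.17)]
side oil_bottle [([0.747, -0.114, -0.0], 0.72)]
```

View pics/scene0.png

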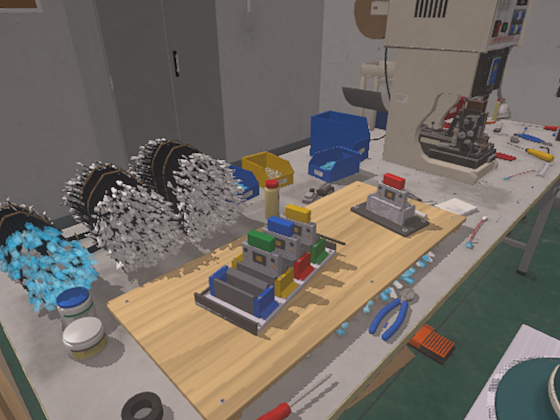

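View pics/side0.png

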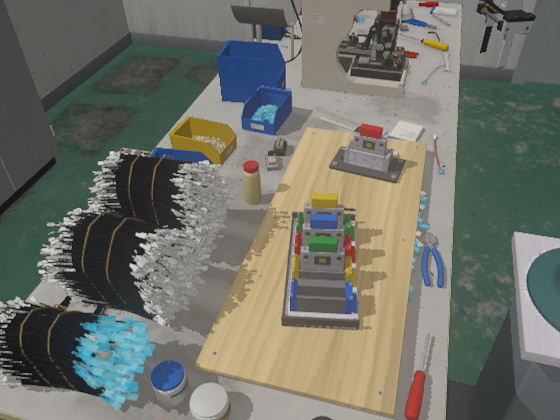

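The pictures agree with the finder. In the scene image the yellow plate sits in the green slot (300,213), the blue in the red slot (282,226), the green in the yellow slot (262,240), the blue slot is empty (235,295) and the red is in the shoe (395,182). Next I go over the shoe and look with the wrist camera.

Call:
jog_arm(
  plan=[
    [0,0,-1.25,2,2.4,1.5,6],
    [0,0,-1.25,2.5,2.9,1.5,6],
    [0,0,-1.25,2.5,2.9,1.5,6],
    [0,0,-1.25,2.5,2.9,1.5,6],
    [0,0,-1.25,2.5,2.9,1.5,6],
    [0,0,-1.25,2.5,2.9,1.5,6],
    [0,0,-1.25,2.5,2.9,1.5,6],
    [0,0,-1.25,2.5,2.9,1.5,6],
    [0,0,-1.25,2.5,2.9,0,6],
    [0,0,-1.25,2,2.5,0,6],
  ],
)

```text
clock: 1.93
ee_pos: [0.4811, -0.2941, 0.3266]
orientation: [3.141, -0.002, 0.175]
wrist_force: [-0.0, -0.7, -0.4]
width: 0.06
grip_force: 0.0
```

Call:
jog_arm(
  plan=[
    [0,0,0,0,0,0,6],
    [0,0,0,0,0,0,6],
  ],
)

```text
clock: 2.1
ee_pos: [0.4802, -0.2948, 0.3254]
orientation: [-3.141, -0.0, 0.178]
wrist_force: [-1.2, -0.1, 0.3]
width: 0.0597
grip_force: 0.0
```

```bash
cat > h.py <<'E'
from station import monitor, capture, ticket, finder
import cv2, numpy as np
from scipy.spatial.transform import Rotation as R
HUE={'red':[(0,8),(172,180)],'yellow':[(22,32)],'green':[(50,80)],'blue':[(105,125)]}
def view(name=None):
    s=monitor.state(); im=capture("wrist")
    if name: cv2.imwrite(f"pics/{name}.png",im["color"][:,:,::-1])
    T=np.eye(4); T[:3,:3]=R.from_euler('xyz',s['orientation']).as_matrix(); T[:3,3]=s['ee_pos']
    return s,im,T@im["tool_from_camera"]
def ground(im,W,uv,z):
    uv=np.atleast_2d(uv).astype(float)
    d=np.c_[(uv[:,0]-im["cx"])/im["fx"],(uv[:,1]-im["cy"])/im["fy"],np.ones(len(uv))]@W[:3,:3].T
    return W[:3,3]+d*((z-W[2,3])/d[:,2])[:,None]
def blobs(im,W,col,z,amin=60):
    h=cv2.cvtColor(im["color"],cv2.COLOR_RGB2HSV); m=0
    for a,b in HUE[col]: m=m|cv2.inRange(h,(a,120,60),(b,255,255))
    n,l,st,c=cv2.connectedComponentsWithStats(m)
    for i in range(1,n):
        if st[i,4]<amin: continue
        p=ground(im,W,np.argwhere(l==i)[:,::-1],z)[:,:2].astype(np.float32)
        (x,y),(w,hh),a=cv2.minAreaRect(p*1000)
        if w<hh: w,hh,a=hh,w,a-90
        print(col,'px',c[i].round(),'xy mm',round(x,1),round(y,1),'size',round(w,1),round(hh,1),'ang',round((a+90)%180-90,1))
E
python3 - <<'E'
from h import *
s,im,W=view("w1"); print(s['clock'],s['ee_pos'],np.degrees(s['orientation']),s['wrist_force'],W[:3,3],W[:3,2])
blobs(im,W,'red',.142)
E
```

```text
2.1 [ 0.4802102  -0.29483671  0.32543738] [-1.79984577e+02 -9.60907874e-03  1.01896551e+01] [-1.22034457 -0.06536519  0.32510125] [ 0.54828179 -0.28247556  0.50500608] [-0.2302537  -0.04176404 -0.97223403]
red px [33. 59.] xy mm 581.6 13.1 size 47.3 12.6 ang -79.8
red px [ 55. 137.] xy mm 497.9 -9.0 size 57.0 17.7 ang -79.8
red px [275. 175.] xy mm 500.4 -281.9 size 52.1 17.8 ang -7.3
```

View pics/w1.png

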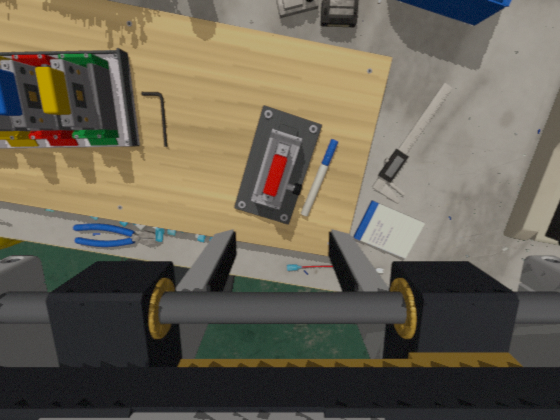

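Wrist image: the red grip in the shoe is at pixel (275,175), and its size of 52x18 mm fits the height I assumed. It lies at (0.500,-0.282), yaw -7.3°. Now over the rack.

Call:
jog_arm(
  plan=[
    [0,0,0,0,3.8,0,6],
    [0,0,0,0,3.8,0,6],
    [0,0,0,0,3.8,0,6],
    [0,0,0,0,3.8,0,6],
    [0,0,0,0,3.8,0,6],
    [0,0,0,0,3.8,0,6],
    [0,0,0,0,3.8,0,6],
    [0,0,0,0,3.8,0,6],
    [0,0,0,0,3.8,0,6],
    [0,0,0,0,3.8,0,6],
  ],
)

```text
clock: 2.98
ee_pos: [0.479, 0.0838, 0.3257]
orientation: [3.141, -0.0, 0.172]
wrist_force: [0.8, 0.0, 0.8]
width: 0.0601
grip_force: 0.0
```

Call:
jog_arm(
  plan=[
    [0,0,0,0,0,0,6],
    [0,0,0,0,0,0,6],
    [0,0,0,0,0,0,6],
  ],
)

```text
clock: 3.23
ee_pos: [0.4794, 0.0821, 0.3253]
orientation: [3.141, 0.0, 0.173]
wrist_force: [-0.9, -1.3, -0.7]
width: 0.0599
grip_force: 0.0
```

```bash
python3 - <<'E'
from h import *
s,im,W=view("w2"); print(s['clock'],s['ee_pos'],np.degrees(s['orientation']))
for c in('blue','green','yellow'): blobs(im,W,c,.142)
print('ends at rim')
for c in HUE: blobs(im,W,c,.08)
E
```

```text
3.2333 [0.47942316 0.08208177 0.32534592] [1.79981652e+02 1.10891415e-02 9.90618973e+00]
blue px [217. 113.] xy mm 560.7 174.5 size 40.5 11.3 ang -77.7
blue px [308. 148.] xy mm 539.1 60.8 size 50.5 18.6 ang 11.4
blue px [223. 182.] xy mm 479.1 158.4 size 40.7 16.5 ang -80.1
blue px [557. 187.] xy mm 546.2 -257.1 size 16.0 8.7 ang 22.5
blue px [307. 262.] xy mm 392.1 31.4 size 69.7 12.3 ang -85.4
blue px [308. 275.] xy mm 373.3 26.8 size 74.9 11.9 ang -80.1
green px [346. 110.] xy mm 591.1 23.1 size 40.3 9.6 ang -78.2
green px [258. 148.] xy mm 527.9 120.6 size 49.3 18.2 ang 9.9
green px [343. 181.] xy mm 508.8 6.8 size 40.5 15.2 ang -80.1
yellow px [446.  26.] xy mm 698.1 -66.6 size 41.3 19.6 ang -82.6
yellow px [99. 56.] xy mm 598.8 316.3 size 21.5 6.2 ang -55.5
yellow px [260. 112.] xy mm 570.8 125.0 size 36.9 11.3 ang -80.1
yellow px [356. 146.] xy mm 550.9 2.1 size 51.6 21.6 ang 10.9
yellow px [263. 183.] xy mm 489.1 108.5 size 36.5 16.5 ang -80.1
yellow px [ 73. 260.] xy mm 335.3 328.4 size 114.6 42.7 ang 89.9
ends at rim
red px [476.   8.] xy mm 747.3 -127.2 size 41.2 22.9 ang
[... 499 characters left out ...]
ang 10.9
yellow px [263. 183.] xy mm 479.1 111.0 size 42.8 19.3 ang -80.1
yellow px [ 73. 260.] xy mm 299.0 368.4 size 134.2 50.0 ang 89.9
green px [346. 110.] xy mm 598.6 10.9 size 47.2 11.2 ang -78.2
green px [258. 148.] xy mm 524.6 125.1 size 57.7 21.3 ang 9.9
green px [343. 181.] xy mm 502.1 -8.1 size 47.4 17.8 ang -80.1
blue px [217. 113.] xy mm 563.0 188.2 size 47.4 13.2 ang -77.7
blue px [308. 148.] xy mm 537.6 55.1 size 59.2 21.8 ang 11.4
blue px [223. 182.] xy mm 467.4 169.4 size 47.7 19.3 ang -80.1
blue px [557. 187.] xy mm 545.9 -317.1 size 18.7 10.1 ang 22.5
blue px [307. 262.] xy mm 365.5 20.7 size 81.6 14.4 ang -85.4
blue px [308. 275.] xy mm 343.5 15.3 size 87.6 13.9 ang -80.1
```

View pics/w2.png

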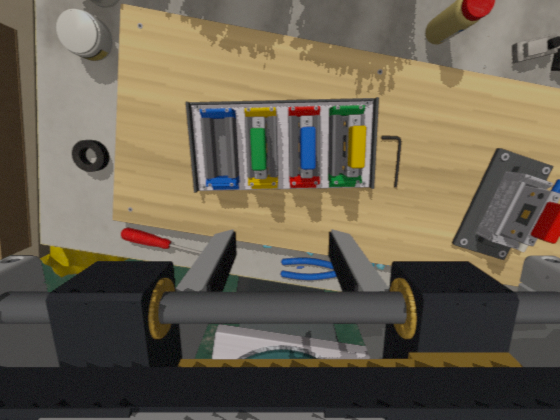

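The rack yaw is 10° and the grips measure about 51x18 mm at the right height. The empty blue slot shows at pixel (220,148), the green plate at (258,148), blue at (308,148) and yellow at (356,146). Slot centres: G(550,-1), R(539,60), Y(528,121), B(517.5,182) mm. I pick up the blue plate first.

Call:
jog_arm(
  newtons=30,
  plan=[
    [0,0,0.1,2,-0.7,-2,5],
    [0,0,0,2,-0.7,-2.5,5],
    [0,0,0,2,-0.7,-2.5,5],
    [0,0,0,0,0,-2,5],
    [0,0,0,0,0,0,5],
    [0,0,0,0,0,0,5],
  ],
)

```text
clock: 3.78
ee_pos: [0.5388, 0.0614, 0.2352]
orientation: [-3.141, 0.002, 0.175]
wrist_force: [0.9, -0.2, 0.4]
width: 0.05
grip_force: 0.0
```

```bash
python3 - <<'E'
from h import *
s,im,W=view("w3"); print(s['clock'],s['ee_pos'],np.degrees(s['orientation']))
for c in('blue','green','yellow'): blobs(im,W,c,.142,200)
E
```

```text
3.7833 [0.53883246 0.06141026 0.23517205] [-1.79983792e+02  1.07068922e-01  1.00072556e+01]
blue px [179. 156.] xy mm 573.2 165.1 size 42.9 10.0 ang -80.0
blue px [283. 207.] xy mm 541.2 60.4 size 53.6 17.8 ang 11.5
blue px [186. 235.] xy mm 498.3 150.4 size 43.3 16.6 ang -77.6
blue px [295. 332.] xy mm 408.6 25.0 size 71.1 15.6 ang -75.4
green px [335. 153.] xy mm 600.9 22.2 size 37.8 9.9 ang -78.2
green px [220. 207.] xy mm 529.4 119.5 size 52.8 19.4 ang 10.1
yellow px [230. 155.] xy mm 582.4 118.3 size 38.0 10.0 ang -80.0
yellow px [345. 205.] xy mm 552.6 2.1 size 53.8 20.7 ang 11.0
```

View pics/w3.png

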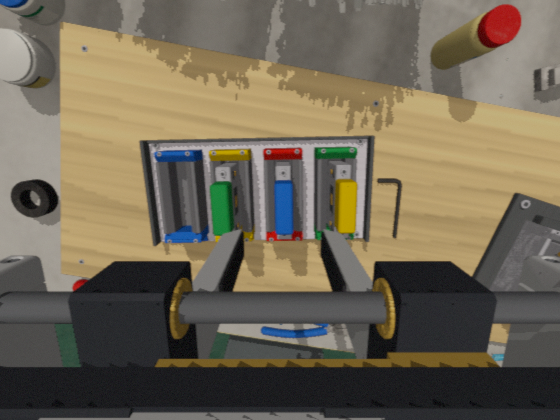

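The fingers straddle the blue grip at pixel (283,207) and it is centred to within 1–2 mm. I descend and close.

Call:
jog_arm(
  plan=[
    [0,0,0.7,0.1,-0.1,-3,5],
    [0,0,0.3,0,0,-3,5],
    [0,0,0,0,0,-3,5],
    [0,0,0,0,0,-2,5],
    [0,0,0,0,0,-1,5],
    [0,0,0,0,0,0,1],
    [0,0,0,0,0,0,1],
    [0,0,0,0,0,0,1],
    [0,0,0,0,0,0,1],
    [0,0,0,0,0,0,1],
  ],
)

```text
clock: 4.67
ee_pos: [0.5409, 0.0617, 0.1166]
orientation: [3.141, -0.002, 0.194]
wrist_force: [-0.1, -1.3, 1.0]
width: 0.0201
grip_force: 0.8
```

Call:
jog_arm(
  plan=[
    [0,0,0,0,0,0,1],
    [0,0,0,0,0,0,1],
    [0,0,0,0,0,0.5,1],
    [0,0,0,0,0,1.5,1],
    [0,0,0,0,0,2.5,1],
    [0,0,0,0,0,2.5,1],
    [0,0,0,0,0,2.5,1],
    [0,0,-0.5,0,0,2,1],
    [0,0,-0.5,0,0,1.5,1],
    [0,0,0,0,0,0,1],
  ],
)

```text
clock: 5.5
ee_pos: [0.5412, 0.062, 0.2485]
orientation: [3.141, -0.004, 0.176]
wrist_force: [0.7, 0.1, -3.5]
width: 0.0179
grip_force: 30.0
```

Call:
jog_arm(
  plan=[
    [0,0,0,-0.3,1.5,0,1],
    [0,0,0,-0.5,2.5,0,1],
    [0,0,0,-0.5,2.5,0,1],
    [0,0,0,-0.5,2.5,0,1],
    [0,0,0,-0.5,2,0,1],
    [0,0,0,0,1,0,1],
    [0,0,0,0,0,0,1],
    [0,0,0,0,0,0,1],
  ],
)

```text
clock: 6.17
ee_pos: [0.5171, 0.1812, 0.2446]
orientation: [3.141, 0.001, 0.177]
wrist_force: [1.3, -0.2, -4.3]
width: 0.0181
grip_force: 30.0
```

```bash
python3 - <<'E'
from h import *
s,im,W=view("w4"); print(s['clock'],s['ee_pos'],np.degrees(s['orientation']),s['width'],s['grip_force'],s['wrist_force'])
blobs(im,W,'blue',s['ee_pos'][2]+.026,200)
print('rim')
for c in('blue','yellow','red','green'):blobs(im,W,c,.08,200)
E
```

```text
6.1667 [0.5171091  0.18117486 0.24464655] [1.79986345e+02 6.59811400e-02 1.01395092e+01] 0.01808370826145325 29.97808277606964 [ 1.33708331 -0.17489927 -4.34701801]
blue px [127.   4.] xy mm 631.2 275.0 size 15.8 3.7 ang -79.8
blue px [280. 155.] xy mm 575.9 192.5 size 19.2 5.1 ang -79.9
blue px [282. 251.] xy mm 522.7 182.3 size 48.2 17.9 ang 10.1
rim
blue px [127.   4.] xy mm 688.0 376.1 size 35.4 8.3 ang -79.8
blue px [280. 155.] xy mm 564.0 191.2 size 43.1 11.5 ang -79.9
blue px [282. 251.] xy mm 444.7 168.2 size 108.1 40.2 ang 10.1
yellow px [332. 154.] xy mm 575.7 132.3 size 46.6 11.5 ang -79.9
yellow px [461. 203.] xy mm 544.6 -34.9 size 66.4 36.4 ang 11.4
red px [382. 153.] xy mm 587.2 74.2 size 53.9 11.5 ang -79.9
red px [377. 231.] xy mm 494.8 56.0 size 53.5 20.8 ang -79.9
green px [433. 152.] xy mm 598.8 16.0 size 60.4 11.5 ang -79.9
green px [341. 205.] xy mm 516.1 108.2 size 65.2 24.2 ang 11.1
green px [419. 231.] xy mm 502.7 3.0 size 52.6 16.4 ang -88.6
```

View pics/w4.png

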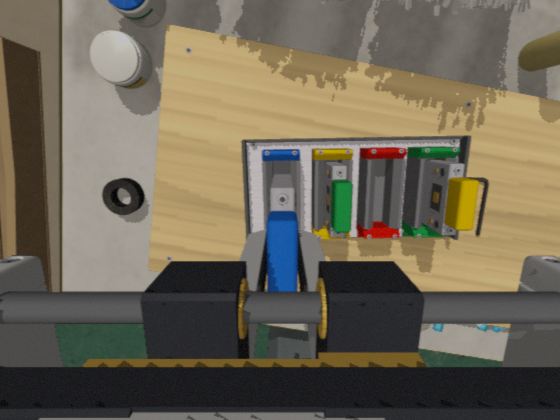

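The blue plate is held straight (yaw 10.1°) at pixel (282,251). The slot's far end at (280,155) puts the slot centre at about (516,183), so I shift x by -3 mm and lower.

Call:
jog_arm(
  plan=[
    [0,0,0,-0.3,0.1,-2,1],
    [0,0,0,0,0,-2.5,1],
    [0,0,0,0,0,-2,1],
    [0,0,0,0,0,-1.5,1],
    [0,0,0,0,0,-1,1],
    [0,0,0,0,0,-1,1],
    [0,0,0,0,0,-1,1],
    [0,0,0,0,0,-0.8,1],
    [0,0,0,0,0,-0.5,1],
    [0,0,0,0,0,0,1],
  ],
)

```text
clock: 7.05
ee_pos: [0.5141, 0.1824, 0.1216]
orientation: [-3.142, 0.001, 0.176]
wrist_force: [0.7, 1.0, -5.6]
width: 0.0176
grip_force: 30.0
```

Call:
jog_arm(
  plan=[
    [0,0,0,0,0,-0.3,1],
    [0,0,0,0,0,-0.2,1],
    [0,0,0,0,0,0,1],
  ],
)

```text
clock: 7.3
ee_pos: [0.5142, 0.1826, 0.1174]
orientation: [-3.142, -0.0, 0.176]
wrist_force: [-0.5, 0.5, -4.6]
width: 0.0182
grip_force: 30.0
```

Call:
jog_arm(
  plan=[
    [0,0,0,0,0,0,5],
    [0,0,0,0,0,0,5],
    [0,0,0,0,0,0,5],
    [0,0,0,0,0,0,5],
    [0,0,0,0,0,1,5],
    [0,0,0,0,0,3,5],
    [0,0,0,0,0,3.5,5],
    [0,0,0,0,0,3.5,5],
    [0,0,0,0,0,3.5,5],
    [0,0,0,0,0,2,5],
  ],
)

```text
clock: 8.13
ee_pos: [0.5148, 0.1832, 0.2872]
orientation: [-3.141, -0.004, 0.177]
wrist_force: [0.8, -0.7, 0.5]
width: 0.0499
grip_force: 0.0
```

Call:
jog_arm(
  plan=[
    [0,0,-1,0,-2.5,0,5],
    [0,0,-1.5,-0.1,-3.9,0,5],
    [0,0,-1.5,-0.1,-3.9,0,5],
    [0,0,-1.5,-0.1,-3.9,0,5],
    [0,0,-1.5,-0.2,-3.9,0,5],
    [0,0,-1.5,-0.2,-3.9,0,5],
    [0,0,-1.5,-0.2,-3.9,0,5],
    [0,0,-1.5,-0.2,-3.9,0,5],
    [0,0,-1.5,-0.2,-3.9,0,5],
    [0,0,-1.5,-0.2,-3.9,0,5],
  ],
)

```text
clock: 8.97
ee_pos: [0.4988, -0.1951, 0.2836]
orientation: [3.141, -0.001, -0.078]
wrist_force: [0.3, -0.5, -0.3]
width: 0.0499
grip_force: 0.0
```

Call:
jog_arm(
  plan=[
    [0,0,-1.5,0,-3.9,-1.5,5],
    [0,0,-1.3,0,-3.5,-1.5,5],
    [0,0,0,0,-1.5,-1,5],
    [0,0,0,0,0,0,5],
    [0,0,0,0,0,0,5],
  ],
)

```text
clock: 9.38
ee_pos: [0.4991, -0.282, 0.2425]
orientation: [-3.141, 0.001, -0.126]
wrist_force: [0.5, 1.6, -0.2]
width: 0.0502
grip_force: 0.0
```

```bash
python3 - <<'E'
from h import *
s,im,W=view("w5"); print(s['clock'],s['ee_pos'],np.degrees(s['orientation']),s['width'])
blobs(im,W,'red',.142,300)
capture("scene")
for n in("die_blue","slot_blue"): print(n,[(d["xyz"],d["conf"]) for d in finder.spot_point(n,"scene")[:1]])
E
```

```text
9.3833 [ 0.49912689 -0.28204276  0.24254438] [-1.79945463e+02  2.99023073e-02 -7.21451234e+00] 0.05020619536796184
red px [282. 205.] xy mm 501.2 -282.3 size 53.9 17.1 ang -7.2
red px [ 31. 233.] xy mm 504.8 -24.0 size 60.6 16.6 ang -80.2
die_blue [([0.5131, 0.1857, 0.0433], 0.78)]
slot_blue [([0.5135, 0.1825, 0.0388], 0.75)]
```

The blue plate is down in the blue slot, and the tool is centred on the red grip. I grip and lift it.

Call:
jog_arm(
  plan=[
    [0,0,0,0.2,0,-3,5],
    [0,0,0,0,0,-3.5,5],
    [0,0,0,0,0,-3,5],
    [0,0,0,0,0,-2,5],
    [0,0,0,0,0,-1.1,5],
    [0,0,0,0,0,0,1],
    [0,0,0,0,0,0,1],
    [0,0,0,0,0,0,1],
    [0,0,0,0,0,0,1],
    [0,0,0,0,0,0,1],
  ],
)

```text
clock: 10.42
ee_pos: [0.5018, -0.2825, 0.1177]
orientation: [3.141, -0.002, -0.126]
wrist_force: [0.6, -0.1, 0.5]
width: 0.0199
grip_force: 0.0
```

Call:
jog_arm(
  plan=[
    [0,0,0,0,0,0,1],
    [0,0,0,0,0,0,1],
    [0,0,0,0,0,0,1],
  ],
)

```text
clock: 10.67
ee_pos: [0.5017, -0.2826, 0.1175]
orientation: [3.141, -0.001, -0.126]
wrist_force: [-0.9, 1.0, 7.1]
width: 0.0179
grip_force: 30.0
```

Call:
jog_arm(
  plan=[
    [0,0,0,0,0,0.7,1],
    [0,0,0,0,0,2,1],
    [0,0,0,0,0,2.5,1],
    [0,0,0,0,0,2.8,1],
    [0,0,0,0,0,2.5,1],
    [0,0,1,0.2,1,1.5,1],
    [0,0,1.5,0.3,2.5,1,1],
    [0,0,2,0.4,3.5,0,1],
    [0,0,2,0.4,3.8,0,1],
    [0,0,2,0.4,3.8,0,1],
  ],
)

```text
clock: 11.5
ee_pos: [0.5179, -0.1349, 0.2471]
orientation: [3.141, -0.0, 0.024]
wrist_force: [0.8, -0.3, -2.5]
width: 0.0176
grip_force: 30.0
```

Call:
jog_arm(
  plan=[
    [0,0,2,0.4,3.8,0,1],
    [0,0,2,0.4,3.8,0,1],
    [0,0,2,0.4,3.8,0,1],
    [0,0,1.5,0.4,3.8,0,1],
    [0,0,1.3,0.3,2.5,0,1],
    [0,0,0,0,1.5,0,1],
    [0,0,0,0,0.5,0,1],
    [0,0,0,0,0,0,1],
    [0,0,0,0,0,0,1],
  ],
)

```text
clock: 12.25
ee_pos: [0.5372, 0.0598, 0.2466]
orientation: [3.141, 0.0, 0.176]
wrist_force: [0.8, -0.7, -3.3]
width: 0.0177
grip_force: 30.0
```

```bash
python3 - <<'E'
from h import *
s,im,W=view("w6"); print(s['clock'],s['ee_pos'],np.degrees(s['orientation']),s['width'],s['grip_force'],s['wrist_force'])
blobs(im,W,'red',s['ee_pos'][2]+.026,200)
print('rim')
for c in('red','yellow','green'):blobs(im,W,c,.08,200)
blobs(im,W,'blue',.142,200)
E
```

```text
12.25 [0.53717986 0.05976251 0.24661362] [1.79976777e+02 9.84935859e-03 1.00610539e+01] 0.017711162051270525 29.996489882469177 [ 0.81197035 -0.74357714 -3.30954553]
red px [490.  28.] xy mm 671.4 -16.0 size 19.4 16.3 ang -55.0
red px [281. 152.] xy mm 597.5 71.1 size 18.7 5.1 ang -80.0
red px [282. 251.] xy mm 542.5 60.6 size 47.7 18.3 ang 9.6
red px [100. 285.] xy mm 506.1 158.7 size 33.1 10.2 ang -80.0
rim
red px [490.  28.] xy mm 754.3 -126.5 size 43.7 36.8 ang -55.0
red px [281. 152.] xy mm 587.6 69.7 size 42.3 11.5 ang -80.0
red px [282. 251.] xy mm 463.6 46.3 size 107.6 41.2 ang 9.6
red px [100. 285.] xy mm 381.7 267.4 size 74.7 22.9 ang -80.0
yellow px [230. 153.] xy mm 576.3 128.4 size 46.9 12.3 ang -78.0
yellow px [342. 201.] xy mm 540.9 -13.4 size 65.1 24.9 ang 11.0
green px [332. 151.] xy mm 599.3 10.7 size 45.7 11.5 ang -79.9
green px [221. 204.] xy mm 513.5 130.2 size 63.9 23.1 ang 10.2
blue px [19.  3.] xy mm 674.3 314.2 size 30.1 6.8 ang -79.9
blue px [180. 154.] xy mm 571.9 165.8 size 43.5 9.5 ang -80.0
blue px [162. 207.] xy mm 515.5 177.6 size 52.8 24.3 ang 10.2
blue px [196. 232.] xy mm 496.2 144.1 size 33.3 14.4 ang -69.0
blue px [285. 327.] xy mm 401.5 33.3 size 51.6 10.7 ang -81.9
```

View pics/w6.png

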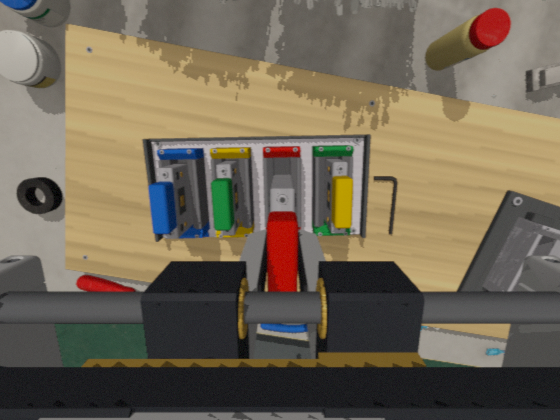

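The blue plate is standing in its slot at pixel (165,200). The red plate is over the red slot, whose far end is at (281,152), and is aligned to about 1 mm. I lower and release it.

Call:
jog_arm(
  plan=[
    [0,0,0,0,0.1,-2,1],
    [0,0,0,0,0,-2.5,1],
    [0,0,0,0,0,-2,1],
    [0,0,0,0,0,-1.5,1],
    [0,0,0,0,0,-1,1],
    [0,0,0,0,0,-1,1],
    [0,0,0,0,0,-1,1],
    [0,0,0,0,0,-1,1],
    [0,0,0,0,0,-0.6,1],
    [0,0,0,0,0,-0.2,1],
  ],
)

```text
clock: 13.13
ee_pos: [0.5421, 0.0619, 0.1212]
orientation: [3.141, -0.01, 0.176]
wrist_force: [13.6, 1.2, 23.3]
width: 0.0178
grip_force: 30.0
```

Call:
jog_arm(
  plan=[
    [0,0,0,0,0,0,1],
    [0,0,0,0,0,0,1],
  ],
)

```text
clock: 13.3
ee_pos: [0.5418, 0.0618, 0.1214]
orientation: [3.141, -0.01, 0.176]
wrist_force: [13.7, 0.8, 14.6]
width: 0.0174
grip_force: 30.0
```

The red plate is touching the near end of the slot, with the tool pushed +4 mm in x. I follow the force.

Call:
jog_arm(
  plan=[
    [0,0,0,0.3,0.05,0,1],
    [0,0,0,0.2,0,0,1],
    [0,0,0,0,0,0,1],
  ],
)

```text
clock: 13.55
ee_pos: [0.5433, 0.0619, 0.119]
orientation: [3.141, -0.002, 0.176]
wrist_force: [5.3, 0.8, -0.2]
width: 0.018
grip_force: 30.0
```

Call:
jog_arm(
  plan=[
    [0,0,0,0.2,0,0,1],
    [0,0,0,0,0,-0.2,1],
    [0,0,0,0,0,0,1],
  ],
)

```text
clock: 13.8
ee_pos: [0.5447, 0.0622, 0.1176]
orientation: [3.141, -0.001, 0.176]
wrist_force: [-7.1, -1.0, 23.2]
width: 0.018
grip_force: 30.0
```

Red is seated: 23 N of floor reaction at the same height as before. I release it, then fetch blue from the blue slot.

Call:
jog_arm(
  plan=[
    [0,0,0,0,0,0,5],
    [0,0,0,0,0,0,5],
    [0,0,0,0,0,0,5],
    [0,0,0,0,0,0.5,5],
    [0,0,0,0,0,2,5],
    [0,0,0,0,0,3,5],
    [0,0,0,0,0,3,5],
    [0,0,0,0,0,1.5,5],
    [0,0,0,-0.5,2,0,5],
    [0,0,0,-0.7,3,0,5],
  ],
)

```text
clock: 14.63
ee_pos: [0.5331, 0.1103, 0.2177]
orientation: [3.141, -0.002, 0.172]
wrist_force: [0.6, 0.9, -1.0]
width: 0.0503
grip_force: 0.0
```

Call:
jog_arm(
  plan=[
    [0,0,0,-0.7,3,0,5],
    [0,0,0,-0.7,3,0,5],
    [0,0,0,-0.4,1,0,5],
    [0,0,0,0,0,0,5],
    [0,0,0,0,0,0,5],
  ],
)

```text
clock: 15.05
ee_pos: [0.5142, 0.182, 0.2165]
orientation: [3.141, 0.0, 0.177]
wrist_force: [0.3, -0.0, -0.3]
width: 0.0503
grip_force: 0.0
```

```bash
python3 - <<'E'
from h import *
s,im,W=view("w7"); print(s['clock'],s['ee_pos'],np.degrees(s['orientation']),s['width'],s['wrist_force'])
for c in('blue','red','green'):blobs(im,W,c,.142,200)
capture("scene")
for n in("die_blue","die_red"): print(n,[(d["xyz"],d["conf"]) for d in finder.spot_point(n,"scene")[:1]])
E
```

```text
15.05 [0.51420365 0.18199107 0.21654644] [1.79988943e+02 1.04343888e-02 1.01453945e+01] 0.05029934582610944 [ 0.32585293 -0.03409942 -0.32147892]
blue px [281. 155.] xy mm 567.6 192.0 size 33.8 9.7 ang -78.3
blue px [282. 217.] xy mm 513.9 180.5 size 56.2 34.3 ang 10.1
red px [391. 152.] xy mm 585.8 98.4 size 44.0 9.3 ang -79.9
red px [414. 211.] xy mm 538.2 65.6 size 54.1 25.9 ang 10.5
red px [376. 238.] xy mm 508.3 90.9 size 31.8 14.1 ang 85.7
green px [447. 151.] xy mm 595.0 51.5 size 49.5 9.3 ang -79.9
green px [348. 209.] xy mm 528.8 123.9 size 52.3 20.3 ang 11.1
green px [439. 238.] xy mm 520.0 35.2 size 30.5 12.4 ang -77.7
die_blue [([0.5148, 0.1856, 0.0467], 0.89)]
die_red [([0.5378, 0.0643, 0.0458], 0.66)]
```

View pics/w7.png

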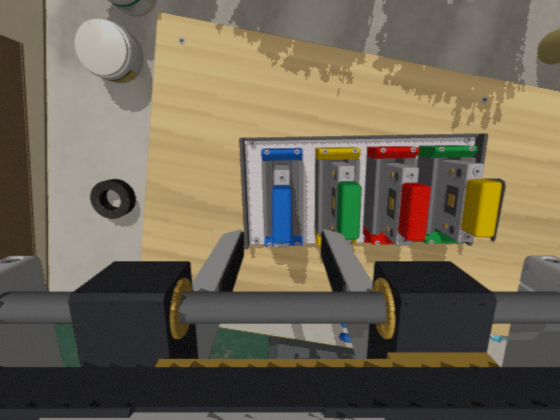

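Red (414,211) sits in its slot and blue (282,217) is under the tool. I grip blue and carry it to the shoe.

Call:
jog_arm(
  plan=[
    [0,0,0,0,0.05,-2.5,5],
    [0,0,0,0,0,-3,5],
    [0,0,0,0,0,-2.5,5],
    [0,0,0,0,0,-1.4,5],
    [0,0,0,0,0,-0.5,5],
    [0,0,0,0,0,0,1],
    [0,0,0,0,0,0,1],
    [0,0,0,0,0,0,1],
    [0,0,0,0,0,0,1],
    [0,0,0,0,0,0,1],
  ],
)

```text
clock: 16.08
ee_pos: [0.5147, 0.1828, 0.1183]
orientation: [-3.141, -0.001, 0.176]
wrist_force: [0.5, -0.2, 0.7]
width: 0.0201
grip_force: 0.0
```

Call:
jog_arm(
  plan=[
    [0,0,0,0,0,0,1],
    [0,0,0,0,0,0,1],
    [0,0,0,0,0,0,1],
  ],
)

```text
clock: 16.33
ee_pos: [0.5146, 0.1828, 0.1182]
orientation: [3.142, -0.001, 0.176]
wrist_force: [-0.9, -1.1, 8.1]
width: 0.0177
grip_force: 30.0
```

Call:
jog_arm(
  plan=[
    [0,0,0,0,0,0.7,1],
    [0,0,0,0,0,2,1],
    [0,0,0,0,0,2.5,1],
    [0,0,0,0,0,2.8,1],
    [0,0,0,0,0,2.8,1],
    [0,0,0,0,0,2.2,1],
    [0,0,-1,0,-1.5,1,1],
    [0,0,-1.3,-0.1,-3,0,1],
    [0,0,-1.5,-0.1,-3.9,0,1],
    [0,0,-1.5,-0.1,-3.9,0,1],
  ],
)

```text
clock: 17.17
ee_pos: [0.5104, 0.0584, 0.2576]
orientation: [-3.141, 0.0, 0.084]
wrist_force: [1.3, 0.2, -4.3]
width: 0.0178
grip_force: 30.0
```

Call:
jog_arm(
  plan=[
    [0,0,-1.5,-0.1,-3.9,0,1],
    [0,0,-1.5,-0.1,-3.9,0,1],
    [0,0,-1.5,-0.1,-3.9,0,1],
    [0,0,-1.5,-0.1,-3.9,0,1],
    [0,0,-1.5,-0.1,-3.9,0,1],
    [0,0,-1.5,-0.1,-3.9,0,1],
    [0,0,-1.5,-0.1,-3.9,0,1],
    [0,0,-1.5,-0.1,-3.5,0,1],
    [0,0,0,-0.1,-2.3,0,1],
    [0,0,0,0,-1.1,0,1],
  ],
)

```text
clock: 18.0
ee_pos: [0.5006, -0.2861, 0.2571]
orientation: [3.141, 0.001, -0.13]
wrist_force: [1.8, -0.5, -4.0]
width: 0.0176
grip_force: 30.0
```

Call:
jog_arm(
  plan=[
    [0,0,0,0,0,0,1],
    [0,0,0,0,0,0,1],
  ],
)

```text
clock: 18.17
ee_pos: [0.5019, -0.2818, 0.2571]
orientation: [-3.141, 0.001, -0.126]
wrist_force: [0.6, 1.0, -4.8]
width: 0.0183
grip_force: 30.0
```

```bash
python3 - <<'E'
from h import *
s,im,W=view("w8"); print(s['clock'],s['ee_pos'],np.degrees(s['orientation']),s['width'],s['grip_force'])
blobs(im,W,'blue',s['ee_pos'][2]+.026,200)
E
```

```text
18.1667 [ 0.50194333 -0.28181317  0.2571494 ] [-1.79945074e+02  4.46878979e-02 -7.20968503e+00] 0.018269663578512584 29.999037981033325
blue px [337. 154.] xy mm 558.0 -317.3 size 15.4 4.3 ang -10.3
blue px [400. 214.] xy mm 521.0 -348.7 size 26.6 5.0 ang -12.6
blue px [282. 251.] xy mm 507.5 -281.8 size 48.4 17.3 ang -6.5
```

View pics/w8.png

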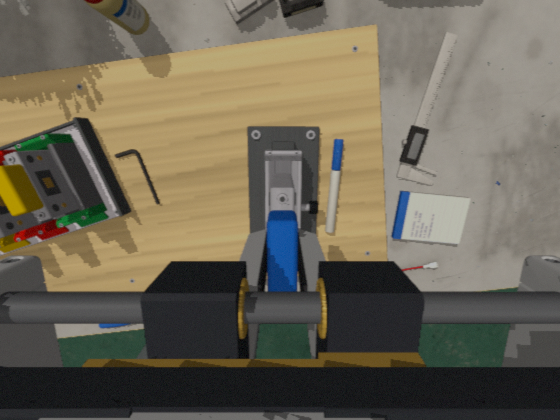

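Blue is over the shoe at pixel (282,251), in line with the foot, whose far edge runs from x = 248 to 318. I lower it.

Call:
jog_arm(
  plan=[
    [0,0,0,0,0,-2.5,1],
    [0,0,0,0,0,-2.5,1],
    [0,0,0,0,0,-2.5,1],
    [0,0,0,0,0,-1.5,1],
    [0,0,0,0,0,-1,1],
    [0,0,0,0,0,-1,1],
    [0,0,0,0,0,-1,1],
    [0,0,0,0,0,-1,1],
    [0,0,0,0,0,-0.4,1],
    [0,0,0,0,0,0,1],
  ],
)

```text
clock: 19.05
ee_pos: [0.5019, -0.282, 0.1227]
orientation: [-3.141, 0.001, -0.125]
wrist_force: [0.6, 0.5, -4.5]
width: 0.0177
grip_force: 30.0
```

Call:
jog_arm(
  plan=[
    [0,0,0,0,0,-0.3,1],
    [0,0,0,0,0,-0.2,1],
    [0,0,0,0,0,0,1],
  ],
)

```text
clock: 19.3
ee_pos: [0.5026, -0.2824, 0.1187]
orientation: [3.141, -0.001, -0.126]
wrist_force: [0.3, 0.3, -4.2]
width: 0.0179
grip_force: 30.0
```

Call:
jog_arm(
  plan=[
    [0,0,0,0,0,-0.1,5],
    [0,0,0,0,0,0,5],
    [0,0,0,0,0,0,5],
    [0,0,0,0,0,0.5,5],
    [0,0,0,0,0,2.5,5],
    [0,0,0,0,0,3.5,5],
    [0,0,0,0,0,3,5],
    [0,0,1.3,0,1,1,5],
    [0,0,1.5,0.1,3,0,5],
    [0,0,1.5,0.3,3.9,0,5],
  ],
)

```text
clock: 20.13
ee_pos: [0.5059, -0.2045, 0.2234]
orientation: [3.14, -0.001, -0.053]
wrist_force: [2.1, 0.6, -0.2]
width: 0.0501
grip_force: 0.0
```

Call:
jog_arm(
  plan=[
    [0,0,1.5,0.3,3.9,0,5],
    [0,0,1.5,0.3,3.9,0,5],
    [0,0,1.5,0.3,3.9,0,5],
    [0,0,1.5,0.3,3.9,0,5],
    [0,0,1.5,0.3,3.9,0,5],
    [0,0,1.5,0.3,3.9,0,5],
    [0,0,1.5,0.3,3.9,0,5],
    [0,0,1.5,0.1,3,0,5],
    [0,0,1,0,1.6,0,5],
    [0,0,0,0,0.5,0,5],
  ],
)

```text
clock: 20.97
ee_pos: [0.5277, 0.1238, 0.2226]
orientation: [-3.141, -0.0, 0.181]
wrist_force: [0.9, -0.0, -0.6]
width: 0.0496
grip_force: 0.0
```

Call:
jog_arm(
  plan=[
    [0,0,0,0,0,0,5],
    [0,0,0,0,0,0,5],
  ],
)

```text
clock: 21.13
ee_pos: [0.5283, 0.1193, 0.2224]
orientation: [3.141, 0.0, 0.175]
wrist_force: [-0.4, 0.5, -1.5]
width: 0.0499
grip_force: 0.0
```

```bash
python3 - <<'E'
from h import *
s,im,W=view(); print(s['clock'],s['ee_pos'],np.degrees(s['orientation']),s['width'])
for c in('green',):blobs(im,W,c,.142,200)
capture("scene")
for n in("die_blue","shoe"): print(n,[(d["xyz"],d["conf"]) for d in finder.spot_point(n,"scene")[:1]])
E
```

```text
21.1333 [0.52831339 0.1193378  0.22241004] [1.79970871e+02 1.52108536e-02 1.00155768e+01] 0.04985015780946215
green px [387. 153.] xy mm 598.3 36.5 size 43.0 9.5 ang -80.0
green px [280. 211.] xy mm 529.2 121.6 size 52.5 17.3 ang 10.3
green px [375. 237.] xy mm 521.1 28.1 size 32.5 14.1 ang 89.6
die_blue [([0.502, -0.276, 0.0452], 0.82)]
shoe [([0.4954, -0.2849, 0.0399], 0.81)]
```

Call:
jog_arm(
  plan=[
    [0,0,0,0.1,0.2,-2.5,5],
    [0,0,0,0,0,-3,5],
    [0,0,0,0,0,-2.5,5],
    [0,0,0,0,0,-1.6,5],
    [0,0,0,0,0,-0.9,5],
    [0,0,0,0,0,0,1],
    [0,0,0,0,0,0,1],
    [0,0,0,0,0,0,1],
    [0,0,0,0,0,0,1],
    [0,0,0,0,0,0,1],
  ],
)

```text
clock: 22.17
ee_pos: [0.5297, 0.1228, 0.1184]
orientation: [3.142, -0.001, 0.176]
wrist_force: [0.5, -0.0, 0.1]
width: 0.0199
grip_force: 0.0
```

Call:
jog_arm(
  plan=[
    [0,0,0,0,0,0,1],
    [0,0,0,0,0,0,1],
    [0,0,0,0,0,0,1],
  ],
)

```text
clock: 22.42
ee_pos: [0.5297, 0.1227, 0.1182]
orientation: [3.141, -0.001, 0.176]
wrist_force: [-1.8, -1.4, 6.3]
width: 0.0175
grip_force: 29.9
```

Call:
jog_arm(
  plan=[
    [0,0,0,0,0,0.7,1],
    [0,0,0,0,0,2,1],
    [0,0,0,0,0,2.5,1],
    [0,0,0,0,0,2.8,1],
    [0,0,0,-0.2,0.5,2.8,1],
    [0,0,0,-0.5,2,2.2,1],
    [0,0,0,-0.3,2,0,1],
    [0,0,0,-0.2,1.2,0,1],
    [0,0,0,0,0.3,0,1],
    [0,0,0,0,0,0,1],
  ],
)

```text
clock: 23.25
ee_pos: [0.5166, 0.1831, 0.2467]
orientation: [-3.142, 0.002, 0.178]
wrist_force: [-0.2, -0.4, -4.3]
width: 0.018
grip_force: 29.9
```

Call:
jog_arm(
  plan=[
    [0,0,0,0,0,0,1],
    [0,0,0,0,0,0,1],
  ],
)

```text
clock: 23.42
ee_pos: [0.5173, 0.1816, 0.2468]
orientation: [3.141, 0.001, 0.175]
wrist_force: [0.5, 0.2, -4.6]
width: 0.0175
grip_force: 29.9
```

```bash
cat > m.py <<'E'
import sys
from h import *
s,im,W=view(); print(s['clock'],s['ee_pos'],np.degrees(s['orientation']),s['width'],s['grip_force'])
blobs(im,W,sys.argv[1],s['ee_pos'][2]+.026,500); print('rim'); blobs(im,W,sys.argv[2],.08,200)
E
python3 m.py green blue
```

```text
23.4167 [0.51725657 0.18156486 0.246812  ] [1.79979875e+02 7.45594149e-02 1.00416892e+01] 0.01752707105957137 29.942303895950317
green px [282. 252.] xy mm 522.5 182.6 size 47.8 16.9 ang 10.7
rim
blue px [127.   4.] xy mm 688.8 376.1 size 37.6 9.2 ang -79.9
blue px [280. 155.] xy mm 564.1 190.9 size 42.4 11.6 ang -80.0
```

Alignment is good. I lower green into the blue slot.

Call:
jog_arm(
  plan=[
    [0,0,0,0,0.1,-2,1],
    [0,0,0,0,0,-2.5,1],
    [0,0,0,0,0,-2,1],
    [0,0,0,0,0,-1.5,1],
    [0,0,0,0,0,-1,1],
    [0,0,0,0,0,-1,1],
    [0,0,0,0,0,-1,1],
    [0,0,0,0,0,-1,1],
    [0,0,0,0,0,-0.5,1],
    [0,0,0,0,0,-0.2,1],
  ],
)

```text
clock: 24.3
ee_pos: [0.517, 0.1836, 0.1197]
orientation: [-3.142, 0.001, 0.176]
wrist_force: [-0.8, -0.1, -4.0]
width: 0.0177
grip_force: 29.9
```

Call:
jog_arm(
  plan=[
    [0,0,0,0,0,0,1],
    [0,0,0,0,0,0,1],
  ],
)

```text
clock: 24.47
ee_pos: [0.5175, 0.1839, 0.1208]
orientation: [-3.141, -0.0, 0.176]
wrist_force: [-0.5, -0.3, -4.2]
width: 0.0178
grip_force: 29.9
```

Call:
jog_arm(
  plan=[
    [0,0,0,0,0,-0.25,1],
    [0,0,0,0,0,0,1],
    [0,0,0,0,0,0,5],
    [0,0,0,0,0,0,5],
    [0,0,0,0,0,0,5],
    [0,0,0,0,0,0.5,5],
    [0,0,0,0,0,2,5],
    [0,0,0,0,0,3,5],
    [0,0,0,0,0,3,5],
    [0,0,0,0,0,1.8,5],
  ],
)

```text
clock: 25.3
ee_pos: [0.5178, 0.1842, 0.2243]
orientation: [-3.141, -0.003, 0.177]
wrist_force: [0.8, 0.4, 0.5]
width: 0.0499
grip_force: 0.0
```

Call:
jog_arm(
  plan=[
    [0,0,0,0.3,-1.5,0,5],
    [0,0,0,0.6,-3.5,0,5],
    [0,0,0,0.7,-3.8,0,5],
    [0,0,0,0.7,-3.8,0,5],
    [0,0,0,0.6,-3.3,0,5],
    [0,0,0,0.4,-1.8,0,5],
    [0,0,0,0.1,-0.5,0,5],
    [0,0,0,0,0,0,5],
    [0,0,0,0,0,0,5],
  ],
)

```text
clock: 26.05
ee_pos: [0.5511, 0.0029, 0.2212]
orientation: [-3.141, -0.0, 0.177]
wrist_force: [-0.7, 0.4, 0.4]
width: 0.05
grip_force: 0.0
```

```bash
python3 - <<'E'
from h import *
s,im,W=view("w9"); print(s['clock'],s['ee_pos'],np.degrees(s['orientation']),s['width'])
for c in('yellow','red'):blobs(im,W,c,.142,200)
capture("scene")
for n in("die_green","slot_blue"): print(n,[(d["xyz"],d["conf"]) for d in finder.spot_point(n,"scene")[:1]])
E
```

```text
26.05 [0.55112906 0.00286985 0.22123283] [-1.79970958e+02 -1.39448453e-02  1.01522803e+01] 0.04998565058225964
yellow px [176. 157.] xy mm 585.2 104.3 size 44.1 10.0 ang -78.3
yellow px [286. 211.] xy mm 553.3 -0.0 size 54.2 17.4 ang 10.7
yellow px [184. 240.] xy mm 511.7 89.7 size 44.2 17.8 ang -79.9
red px [445.  23.] xy mm 727.7 -97.1 size 34.4 29.8 ang -40.9
red px [230. 157.] xy mm 594.3 57.4 size 37.9 9.5 ang -79.9
red px [220. 212.] xy mm 538.5 58.0 size 55.4 21.0 ang 10.5
die_green [([0.5112, 0.1844, 0.0447], 0.68)]
slot_blue [([0.5145, 0.1813, 0.04], 0.74)]
```

View pics/w9.png

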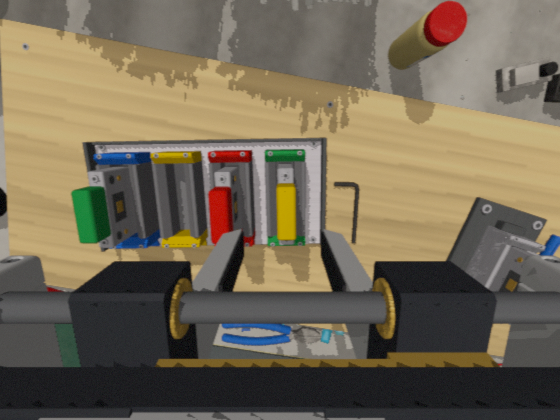

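Yellow is at (286,211), about 2–3 mm to the right of the tool centre. I correct that, grip it and carry it to the empty yellow slot at (180,200).

Call:
jog_arm(
  plan=[
    [0,0,0,0.1,-0.25,-2.5,5],
    [0,0,0,0,0,-3,5],
    [0,0,0,0,0,-2.5,5],
    [0,0,0,0,0,-1.6,5],
    [0,0,0,0,0,-0.8,5],
    [0,0,0,0,0,0,1],
    [0,0,0,0,0,0,1],
    [0,0,0,0,0,0,1],
    [0,0,0,0,0,0,1],
    [0,0,0,0,0,0,1],
  ],
)

```text
clock: 27.08
ee_pos: [0.5527, -0.0008, 0.1179]
orientation: [3.141, -0.001, 0.176]
wrist_force: [-0.0, 0.8, -0.4]
width: 0.0198
grip_force: 0.0
```

Call:
jog_arm(
  plan=[
    [0,0,0,0,0,0,1],
    [0,0,0,0,0,0,1],
    [0,0,0,0,0,0,1],
  ],
)

```text
clock: 27.33
ee_pos: [0.5527, -0.0008, 0.1178]
orientation: [3.141, -0.001, 0.176]
wrist_force: [-1.9, -1.0, 8.2]
width: 0.0178
grip_force: 30.0
```

Call:
jog_arm(
  plan=[
    [0,0,0,0,0,0.7,1],
    [0,0,0,0,0,2,1],
    [0,0,0,0,0,2.5,1],
    [0,0,0,0,0,2.8,1],
    [0,0,0,0,0,2.8,1],
    [0,0,0,-0.1,0.5,2.2,1],
    [0,0,0,-0.4,2,0,1],
    [0,0,0,-0.6,3,0,1],
    [0,0,0,-0.6,3,0,1],
    [0,0,0,-0.5,2.5,0,1],
  ],
)

```text
clock: 28.17
ee_pos: [0.5294, 0.1111, 0.2475]
orientation: [-3.141, -0.0, 0.177]
wrist_force: [0.7, 0.5, -3.0]
width: 0.0176
grip_force: 29.9
```

Call:
jog_arm(
  plan=[
    [0,0,0,-0.2,1.2,0,1],
    [0,0,0,0,0,0,1],
    [0,0,0,0,0,0,1],
  ],
)

```text
clock: 28.42
ee_pos: [0.5281, 0.1211, 0.2471]
orientation: [3.141, 0.0, 0.177]
wrist_force: [0.7, -0.5, -2.9]
width: 0.018
grip_force: 29.9
```

```bash
python3 m.py yellow yellow
```

```text
28.4167 [0.52812719 0.12113395 0.24711804] [1.79989767e+02 1.25369771e-02 1.01506265e+01] 0.017956772086937554 29.939297139644623
yellow px [282. 251.] xy mm 533.9 122.2 size 49.1 17.8 ang 11.6
rim
yellow px [506.  54.] xy mm 726.7 -90.3 size 35.5 23.9 ang -63.0
yellow px [281. 154.] xy mm 576.4 130.2 size 43.5 11.6 ang -79.9
yellow px [282. 251.] xy mm 455.4 108.0 size 110.9 40.1 ang 11.6
```

Call:
jog_arm(
  plan=[
    [0,0,0,0.1,0.05,-2,1],
    [0,0,0,0,0,-2.5,1],
    [0,0,0,0,0,-2,1],
    [0,0,0,0,0,-1.5,1],
    [0,0,0,0,0,-1,1],
    [0,0,0,0,0,-1,1],
    [0,0,0,0,0,-1,1],
    [0,0,0,0,0,-1,1],
    [0,0,0,0,0,-0.5,1],
    [0,0,0,0,0,-0.3,1],
  ],
)

```text
clock: 29.3
ee_pos: [0.5291, 0.1216, 0.1183]
orientation: [-3.141, 0.001, 0.176]
wrist_force: [-0.3, 0.1, -1.6]
width: 0.0176
grip_force: 29.9
```

Call:
jog_arm(
  plan=[
    [0,0,0,0,0,-0.15,1],
    [0,0,0,0,0,0,1],
  ],
)

```text
clock: 29.47
ee_pos: [0.5295, 0.1219, 0.1179]
orientation: [-3.142, -0.001, 0.177]
wrist_force: [0.3, -0.3, -2.9]
width: 0.0179
grip_force: 30.0
```

Call:
jog_arm(
  plan=[
    [0,0,0,0,0,0,5],
    [0,0,0,0,0,0,5],
    [0,0,0,0,0,0,5],
    [0,0,0,0,0,0.5,5],
    [0,0,0,0,0,2,5],
    [0,0,0,0,0,3,5],
    [0,0,0,0,0,3,5],
    [0,0,0,0,0,1.5,5],
    [0,0,0,-0.4,1.7,0,5],
    [0,0,0,-0.5,2.5,0,5],
  ],
)

```text
clock: 30.3
ee_pos: [0.5212, 0.1623, 0.2191]
orientation: [3.141, -0.002, 0.173]
wrist_force: [0.6, -0.1, -1.2]
width: 0.0501
grip_force: 0.0
```

Call:
jog_arm(
  plan=[
    [0,0,0,-0.3,2,0,5],
    [0,0,0,0,0,0,5],
    [0,0,0,0,0,0,5],
  ],
)

```text
clock: 30.55
ee_pos: [0.517, 0.1846, 0.2179]
orientation: [-3.141, -0.0, 0.178]
wrist_force: [-0.3, -1.0, 0.4]
width: 0.0498
grip_force: 0.0
```

```bash
python3 - <<'E'
from h import *
s,im,W=view("w10"); print(s['clock'],s['ee_pos'],np.degrees(s['orientation']),s['width'])
for c in('green','yellow'):blobs(im,W,c,.142,200)
E
```

```text
30.55 [0.51701716 0.18459016 0.21785957] [-1.79984475e+02 -1.63881889e-02  1.02162487e+01] 0.04983567330217701
green px [448. 155.] xy mm 595.8 52.0 size 49.5 9.4 ang -79.8
green px [283. 214.] xy mm 517.4 183.3 size 52.7 17.6 ang 10.2
green px [445. 238.] xy mm 523.5 30.8 size 37.0 16.6 ang -79.8
yellow px [339. 156.] xy mm 577.6 145.3 size 38.3 10.3 ang -79.8
yellow px [350. 211.] xy mm 527.3 124.3 size 59.4 21.0 ang 10.6
```

View pics/w10.png

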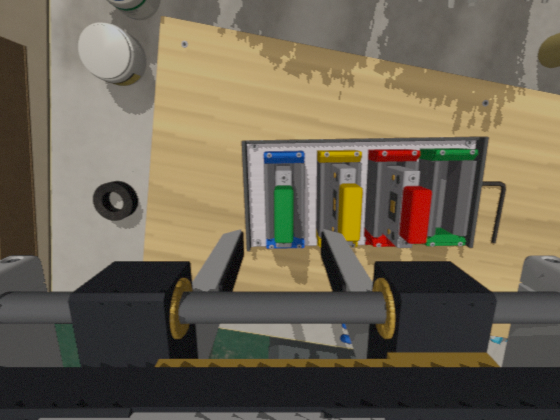

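Yellow is seated in the yellow slot (350,211), and green (283,214) is centred under the tool with the green slot (450,200) empty. I take green.

Call:
jog_arm(
  plan=[
    [0,0,0,0.05,-0.1,-2.5,5],
    [0,0,0,0,0,-3,5],
    [0,0,0,0,0,-2.5,5],
    [0,0,0,0,0,-1.3,5],
    [0,0,0,0,0,-0.7,5],
    [0,0,0,0,0,0,1],
    [0,0,0,0,0,0,1],
    [0,0,0,0,0,0,1],
    [0,0,0,0,0,0,1],
    [0,0,0,0,0,0,1],
  ],
)

```text
clock: 31.43
ee_pos: [0.5182, 0.1828, 0.1183]
orientation: [-3.141, -0.001, 0.176]
wrist_force: [1.5, -0.8, -0.2]
width: 0.02
grip_force: 0.0
```

Call:
jog_arm(
  plan=[
    [0,0,0,0,0,0,1],
    [0,0,0,0,0,0,1],
    [0,0,0,0,0,0,1],
  ],
)

```text
clock: 31.68
ee_pos: [0.5181, 0.1829, 0.1182]
orientation: [-3.142, -0.001, 0.176]
wrist_force: [-1.8, -1.4, 7.1]
width: 0.0176
grip_force: 30.0
```

Call:
jog_arm(
  plan=[
    [0,0,0,0,0,0.7,1],
    [0,0,0,0,0,2,1],
    [0,0,0,0,0,2.5,1],
    [0,0,0,0,0,2.8,1],
    [0,0,0,0,0,2.8,1],
    [0,0,0,0.1,-0.5,2.2,1],
    [0,0,0,0.4,-2,0,1],
    [0,0,0,0.6,-3.5,0,1],
    [0,0,0,0.7,-3.5,0,1],
    [0,0,0,0.7,-3.5,0,1],
  ],
)

```text
clock: 32.52
ee_pos: [0.5424, 0.0513, 0.2479]
orientation: [3.142, 0.0, 0.177]
wrist_force: [0.4, 0.0, -4.1]
width: 0.0177
grip_force: 30.0
```

Call:
jog_arm(
  plan=[
    [0,0,0,0.6,-3,0,1],
    [0,0,0,0.3,-1.8,0,1],
    [0,0,0,0,-0.5,0,1],
    [0,0,0,0,0,0,1],
    [0,0,0,0,0,0,1],
  ],
)

```text
clock: 32.93
ee_pos: [0.5514, 0.0006, 0.2476]
orientation: [-3.141, 0.0, 0.177]
wrist_force: [-0.3, 1.5, -4.5]
width: 0.0174
grip_force: 30.0
```

```bash
python3 m.py green green
```

```text
32.9333 [0.55142924 0.00055886 0.24757128] [-1.79969183e+02  1.44096951e-02  1.01359923e+01] 0.017377365552916673 29.97128427028656
green px [282. 252.] xy mm 556.6 1.6 size 47.8 17.1 ang 10.8
rim
green px [282. 154.] xy mm 599.8 8.6 size 41.3 11.6 ang -79.9
green px [282. 252.] xy mm 477.3 -12.5 size 108.0 38.6 ang 10.8
```

Call:
jog_arm(
  plan=[
    [0,0,0,0.15,-0.05,-2,1],
    [0,0,0,0,0,-2.5,1],
    [0,0,0,0,0,-2,1],
    [0,0,0,0,0,-1.5,1],
    [0,0,0,0,0,-1,1],
    [0,0,0,0,0,-1,1],
    [0,0,0,0,0,-1,1],
    [0,0,0,0,0,-1,1],
    [0,0,0,0,0,-0.5,1],
    [0,0,0,0,0,-0.3,1],
  ],
)

```text
clock: 33.82
ee_pos: [0.5531, -0.0007, 0.1188]
orientation: [-3.141, 0.001, 0.177]
wrist_force: [0.3, 0.4, -4.9]
width: 0.0177
grip_force: 30.0
```

Call:
jog_arm(
  plan=[
    [0,0,0,0,0,-0.15,1],
    [0,0,0,0,0,0,1],
  ],
)

```text
clock: 33.98
ee_pos: [0.5535, -0.0007, 0.1184]
orientation: [3.142, -0.001, 0.176]
wrist_force: [0.1, -0.1, -3.5]
width: 0.0177
grip_force: 30.0
```

Release, rise well clear, and move between the rack and the shoe to check everything.

Call:
jog_arm(
  plan=[
    [0,0,0,0,0,0,5],
    [0,0,0,0,0,0,5],
    [0,0,0,0,0,0,5],
    [0,0,0,0,0,0.5,5],
    [0,0,0,0,0,2,5],
    [0,0,0,0,0,3,5],
    [0,0,0,0,0,4,5],
    [0,0,0,-0.5,-1,4,5],
    [0,0,0,-1.5,-2,3,5],
    [0,0,0,-1.5,-2,3,5],
  ],
)

```text
clock: 34.82
ee_pos: [0.5178, -0.0506, 0.3154]
orientation: [-3.141, -0.001, 0.178]
wrist_force: [-0.8, -1.3, -0.7]
width: 0.0505
grip_force: 0.0
```

Call:
jog_arm(
  plan=[
    [0,0,0,-1.5,-3,1,5],
    [0,0,0,-1,-2,0,5],
    [0,0,0,0,0,0,5],
    [0,0,0,0,0,0,5],
  ],
)

```text
clock: 35.15
ee_pos: [0.4929, -0.1017, 0.3237]
orientation: [3.141, -0.001, 0.174]
wrist_force: [-0.0, 0.3, 0.4]
width: 0.0499
grip_force: 0.0
```

```bash
python3 - <<'E'
from h import *
s,im,W=view("w11"); print(s['clock'],s['ee_pos'],s['width'])
for c in HUE: blobs(im,W,c,.142,200)
a=capture("side")["color"]
p=[im["color"],cv2.resize(a[100:340,250:440],None,fx=1.75,fy=1.75,interpolation=cv2.INTER_CUBIC)]
cv2.imwrite("pics/final_side.png",p[1][:,:,::-1])
for cam in("side","scene"):
    if cam=="scene": capture("scene")
    for n in("die_blue","shoe","die_red","slot_red","die_yellow","slot_yellow","die_green","slot_green"): print(cam,n,[(np.round(d["xyz"],3),round(d["conf"],2)) for d in finder.spot_point(n,cam)[:1]])
E
```

```text
35.15 [ 0.49286392 -0.10172759  0.32373588] 0.04988337962308656
red px [175.  97.] xy mm 583.1 41.2 size 46.4 12.2 ang -80.0
red px [159. 134.] xy mm 538.0 56.0 size 51.5 25.9 ang 10.4
red px [184. 169.] xy mm 500.0 25.0 size 46.8 16.8 ang -76.3
red px [ 38. 228.] xy mm 392.0 200.1 size 67.4 19.3 ang 84.6
yellow px [132.  98.] xy mm 573.3 90.8 size 50.8 12.2 ang -80.0
yellow px [109. 132.] xy mm 530.0 115.3 size 51.4 29.0 ang 10.4
yellow px [143. 170.] xy mm 491.1 75.3 size 51.2 17.3 ang -80.0
yellow px [ 32. 254.] xy mm 350.1 206.8 size 91.8 20.7 ang -90.0
green px [218.  96.] xy mm 593.4 -8.3 size 39.8 10.8 ang -77.6
green px [209. 132.] xy mm 551.3 -2.9 size 50.1 18.6 ang 10.2
green px [224. 169.] xy mm 510.5 -24.7 size 39.8 16.0 ang -80.0
blue px [535.  25.] xy mm 732.8 -350.2 size 64.5 35.2 ang 84.6
blue px [85. 99.] xy mm 563.0 142.9 size 52.5 12.2 ang -80.0
blue px [101. 170.] xy mm 481.5 126.5 size 54.2 16.1 ang -80.0
blue px [417. 208.] xy mm 502.8 -275.7 size 50.7 26.7 ang -7.2
blue px [468. 244.] xy mm 466.7 -354.6 size 53.1 11.6 ang -12.5
side die_blue [(array([ 0.497, -0.283,  0.046]), 0.65)]
side shoe [(array([ 0.498, -0.282,  0.041]), 0.58)]
side die_red []
side slot_red []
side die_yellow [(array([0.527, 0.122, 0.044]), 0.92)]
side slot_yellow [(array([0.525, 0.125, 0.04 ]), 0.64)]
side die_green []
side slot_green []
scene die_blue [(array([ 0.505, -0.28 ,  0.045]), 0.78)]
scene shoe [(array([ 0.497, -0.287,  0.043]), 0.78)]
scene die_red [(array([0.538, 0.064, 0.047]), 0.83)]
scene slot_red [(array([0.542, 0.06 , 0.045]), 0.88)]
scene die_yellow [(array([0.527, 0.121, 0.048]), 0.66)]
scene slot_yellow []
scene die_green [(array([0.551, 0.001, 0.043]), 0.89)]
scene slot_green [(array([ 0.55 , -0.   ,  0.042]), 0.72)]
```

View pics/w11.png

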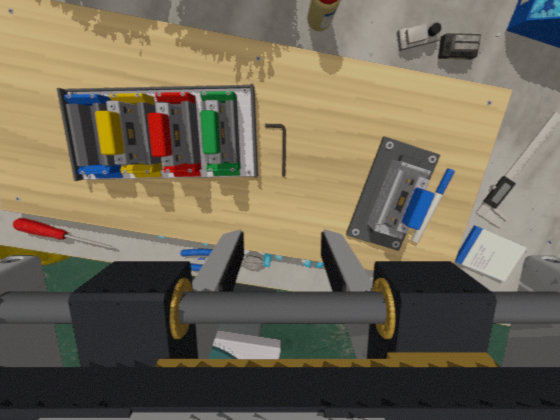

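View pics/final_side.png

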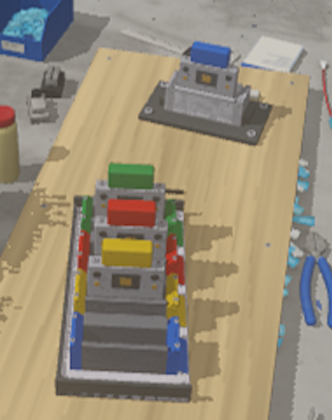

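Both views show yellow, red and green standing in their own slots, the blue slot empty, blue upright and down in the shoe, and the bottle standing. The gripper is clear, so I hand in.

```bash
python3 -c "
from station import ticket
print(ticket.hand_in())"
```

```text
the job is handed in; nothing more can be done
None
```

I handed the job in at about 35 s: the blue plate is in the shoe, red, yellow and green are in their own slots, and the blue slot is empty; the final pictures show every plate upright and down and the bottle standing, but `ticket.hand_in()` returned no verdict.

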